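# Fit the amber filter and set the dimmer of a skin-light unit

## Robot

A 7-joint arm with a two-finger parallel gripper is mounted at the origin on the work surface. World frame = base frame: x ahead of the robot, y to its left, z up, the work surface at z = 0. Lengths are in m, angles in rad, forces in N, time in s.
With the tool pointing down it reaches from about 0.425 to 0.8 m from the base axis. Payload 8.3 kg.
Tool frame: the origin (TCP) lies at the very end of the fingers, on their centre line; the grasp point (between the pads) lies 19 mm behind it; z points along the fingers, y is the direction in which the jaws open and shut (so a half turn about z gives the same grasp; the last joint's range is limited). The gripper opens to 85 mm and grips with 20 to 120 N. Pads are 22 mm wide; open, the fingers measure 114 mm over their backs; the gripper's body (76 mm by 85 mm) begins 54 mm behind the grasp point. The pads swing forward as they close: fully open they stand 13 mm farther back than shut.
Start: joints at [-1.198, 0.383, 0.016, 1.37, -0.006, 1.388, -0.046], TCP at [0.264, 0.567, 0.231] pointing down, gripper open.
Joint ranges: [-2.95, 2.95], [-0.25, 2.06], [-1.52, 1.56], [0.18, 2.33], [-1.44, 4.58], [0.02, 2.06], [-3.01, 3.01]. Speed limits (rad/s): [2.39, 2.39, 3.01, 3.01, 3.14, 3.14, 3.14].

## Interface

Orientations are given as a unit quaternion [w, x, y, z].
In Python, from cell import ctrl, eyes gives the robot as it stands.
- The arm moves only by the shell command python3 -m jog 'ROWS' [OPENING]. ROWS is JSON, a list of rows, each an object with "slide": the shift along the world's x, y, z in m, a list of three; "rot": the turn, a rotation vector about the world's x, y, z in rad, a list of three. A call has 1 to 5 rows; each row is the pose to reach, as a shift and turn from the pose commanded when the call began; what a row does not reach only later rows make up. A row lasts 1/8 s, in which the tool goes at most 62.5 mm and 10.7 degrees, less where a joint would pass 70% of its speed; a pose out of reach is approached as far as the arm can. A call with a gripper value outside its range is refused whole. OPENING is the opening, from 0 (shut) to 1 (fully open), set as the call begins (- or left out, the last holds). The fingers move at their own pace and stop on an object; the grip force is fixed at half the most. Time passes only in rows, so rows that repeat a pose let the fingers close. It gives the time, the measured TCP pose, the force and the opening at its end, in the units of the state.
- ctrl.read_state(): the state, without advancing time (a new reading comes with each control period).
- eyes.snapshot(name): name is "scene" or "top"; returns (picture, depth): 384x512x3 uint8, blue, green, red; 384x512 float32, m along the optical axis (not along the pixel's ray), 0 where there is no reading.
- eyes.get_calibration(name): a dict with "fx", "fy", "cx", "cy" (pixels), "distortion" ([k1, k2, p1, p2, k3] as OpenCV has them; the pictures are not rectified), "R" (3x3) and "t" (3): a world point X has camera coordinates R X + t. Camera axes: x right, y down, z forward; pixel columns grow to the right and rows downward; lengths in m; the calibration is good to about 2 mm. A picture is of the moment at which its call begins. get_calibration takes no time and is no camera call.
- ctrl.close_job(): hands the job in, once; it reports no verdict.
The state is a dict: "time": time; "joints": joint angles; "joint_velocities": joint speeds; "tau": joint torques, N m; "eef_pos": TCP position; "tool_rot": TCP orientation; "ft_force": force on the tool from outside, world axes, zero at the start; "wrist_torque": the same for the moment, N m; "opening": finger opening in m.
Only numpy, scipy, OpenCV 4.12 (cv2) and the standard library are available. Lean on these libraries where they do the work, as an engineer would, in place of code of your own. Each camera call takes 0.05 s, during which the arm holds its last target.

## Task

Fit the amber filter on the sloping light bed: hook its steel tongue under the steel lip at the bed's lower edge, then swing its other end down until the frame lies flat in the bed. Only then bring the red-knobbed dimmer lever up in line with the green marker and let go; leave the blue filter, the bottle and the jar where they are.

Things in the scene. Friction and masses are not known exactly. Their poses are not given: they have to be found in the camera images.
- amber_grip (a point): Amber filter, about 0.25 kg, flat on the table: white frame 120 (x) x 100 (y) x 10 mm, amber pane, steel tongue on its -x end, and across its top a solid white grip rib 14 mm thick (x), 60 long (y), from 10 to 38 mm above the underside. Point: middle of the frame, 19 mm above the underside. x points from tongue to other end, z out of the top. Pinched across 14 mm, it tilts with the tool.
- amber_tongue (a point): Middle of the free edge of the amber filter's tongue (18 mm long, 70 wide, 5 thick, flush with the filter's underside), 78 mm from the middle of the frame, 2.5 mm above the underside. Same axes as amber_grip.
- blue_grip (a point): The same point of the blue filter, which has the same shape with a blue pane: a bystander.
- bed: Light bed, fixed: a blue-walled tray with yellow floor, sloping 22 degrees. Origin: middle of the floor, 68 mm above the table; x up the slope away from the robot (yawed up to 15 degrees), y across, z out of the floor. Inside 144 (x) x 108 mm (y); side walls (8 mm thick) and upper end wall (10 thick) 14 mm high. The fitted filter lies on the floor, tongue towards -x.
- lip_edge (a point): Middle of the lower corner of the inner edge of the steel lip over the full width of the bed's lower end: at bed x = -60 mm, 15 mm above the floor; the lip is 5 mm thick and 12 mm deep (end wall at x = -72 mm). Axes as bed. The filter cannot enter lying flat: the tongue goes under the lip with the other end raised (about 10 degrees off the floor does well).
- dimmer (a joint): Angle of the dimmer lever, rad: 0 upright, positive leaning away from the robot along the unit's x, negative towards it; range -0.8 to 0.8. Starts at -0.7 to -0.5. Stays where left; about 3 N at the knob moves it.
- dimmer_knob (a point): Middle of the red knob on the lever, a cylinder 24 mm in diameter, 34 long along y (the hinge axis), 110 mm from the hinge on a steel rod 12 mm thick; z points outwards along the lever. It sits to the left of the bed: its hinge is 150 mm to the left (unit +y) of and 30 mm nearer than the bed's middle; 45 mm is clear beside it, and the drum's surface lies 55 mm below its middle.
- dimmer_hinge (a point): Hinge of the dimmer lever, fixed, 60 mm above the work surface, in the middle of a lying blue drum of 55 mm radius, 56 mm wide, with white scale ticks; its x and y axes are those of the unit (y is the hinge axis).
- marker (a joint): Angle of the green marker on the drum, rad, same zero and sense as the dimmer lever: the angle the lever must be brought to (-0.1 to 0.6). It does not move during the work.
- marker_tip (a point): Top of the green marker: two green fins 6 mm wide on the drum, one on each side of the lever's slot, 68 mm from the hinge; z points outwards from the hinge through the marker.
- lotion: Red lotion bottle, 48 mm in diameter, about 130 mm tall, bystander; origin under its middle.
- cream: White cream jar with brass cap, 64 mm in diameter, about 50 mm tall, bystander; origin under its middle.
Not all that is in view belongs to the job. Leave any pink look-alike of the part that bears amber_grip alone.

How it is judged:
On the way, in this order (a step that is already met when the one before it is completed fails the run):
1. the amber filter's tongue is under the lip (at least 3 mm) while its other end is still raised (more than 3 degrees off the bed) (x of amber_tongue in the frame of bed below -0.063 m and z of amber_tongue in the frame of bed below 0.013 m and y of amber_tongue in the frame of bed between -0.01 and 0.01 m and angle between the z axis of amber_grip and the z axis of bed, either way round above 0.05 rad), for 0.1 s.
2. the amber filter lies flat in the bed, tongue under the lip (x of amber_tongue in the frame of bed below -0.063 m and z of amber_tongue in the frame of bed below 0.013 m and y of amber_tongue in the frame of bed between -0.01 and 0.01 m and angle between the z axis of amber_grip and the z axis of bed, either way round below 0.05 rad and z of amber_grip in the frame of bed between 0.015 and 0.0225 m), for 0.2 s.
3. the dimmer lever is in line with the green marker (within 4.5 degrees) (angle between the z axis of dimmer_knob and the z axis of marker_tip, either way round below 0.08 rad), for 0.2 s.
At the end, for the whole second after the job is handed in: The amber filter is at rest flat in the bed (within 3 degrees, frame within 3.5 mm of the floor), its tongue at least 3 mm under the lip, and the dimmer lever stands still within 4.5 degrees of the green marker (all of step 2 and angle between the z axis of dimmer_knob and the z axis of marker_tip, either way round below 0.08 rad and velocity of joint dimmer between -0.03 and 0.03 rad/s and linear speed of amber below 0.02 m/s); the robot touches nothing.
It fails at once if the blue filter is shifted by more than 30 mm (distance of blue_grip from where it was at the start of the episode above 0.03 m).
It fails at once if the lotion bottle is shifted by more than 30 mm (distance of lotion from where it was at the start of the episode above 0.03 m).
It fails at once if the cream jar is shifted by more than 30 mm (distance of cream from where it was at the start of the episode above 0.03 m).
It also fails if it takes over 59 s, if anything falls off the work surface, if the arm or the gripper's body presses on something with over 40 N, if the wrist force passes 120 N, or if a joint passes its speed limit or range.

## Working session

There is one attempt and no reset: what is moved stays moved. The work goes in short steps, Python scripts to look and compute and a shell command to move; the robot and the scene stay as the last step left them, time stands still between calls to the robot, and variables do not carry over. Pictures are saved under pics/ and viewed, and the job is handed in when it is done.

```bash
ls; mkdir -p pics; python3 - <<'E'
from cell import ctrl, eyes
import cv2,numpy as np
s=ctrl.read_state(); print(s)
for n in ("scene","top"):
    p,d=eyes.snapshot(n); cv2.imwrite(f"pics/{n}0.png",p); np.savez(f"{n}0.npz",p=p,d=d)
    print(n,eyes.get_calibration(n))
E
```

```text
pics
{'time': 0.0, 'joints': array([-1.1979335 ,  0.38424265,  0.01638854,  1.37118299, -0.00632384,
        1.38817722, -0.04650331]), 'joint_velocities': array([ 0.00113029, -0.00017551, -0.00081025, -0.00014579,  0.00146478,
       -0.00098028,  0.0013496 ]), 'tau': array([-1.72691707e-04, -6.27594209e+01,  8.43983497e-01, -3.71824837e+01,
        1.65010494e-02,  1.41431834e-02, -3.67076098e-06]), 'eef_pos': array([0.26356756, 0.56614758, 0.23026311]), 'tool_rot': array([-2.03221537e-04,  2.16140813e-01,  9.76361709e-01, -9.59404595e-04]), 'ft_force': array([ 0.19884062, -0.4108347 , -0.11508986]), 'wrist_torque': array([-0.05924834, -0.00593199,  0.010919  ]), 'opening': 0.08516408316323416}
scene {'fx': 432.01662767481855, 'fy': 432.01662767481855, 'cx': 258.09777748935267, 'cy': 187.51063875611487, 'distortion': array([-0.02826888,  0.        ,  0.        ,  0.        ,  0.        ]), 'R': array([[-0.82880971,  0.55939511, -0.01231175],
       [ 0.4239151 ,  0.61341446, -0.66634728],
       [-0.36519921, -0.55749423, -0.74553989]]), 't': array([ 0.53234684, -0.05973768,  1.48287267])}
top {'fx': 410.76851215675754, 'fy': 410.76851215675754, 'cx': 257.0363583335041, 'cy': 187.4949574881987, 'distortion': array([-0.02832536,  0.        ,  0.        ,  0.        ,  0.        ]), 'R': array([[ 0.01425788, -0.99955497,  0.02620264],
       [-0.99894077, -0.01538593, -0.04336604],
       [ 0.04374989, -0.02555658, -0.99871558]]), 't': array([-0.14964288,  0.54164209,  1.05170716])}
```

View pics/scene0.png

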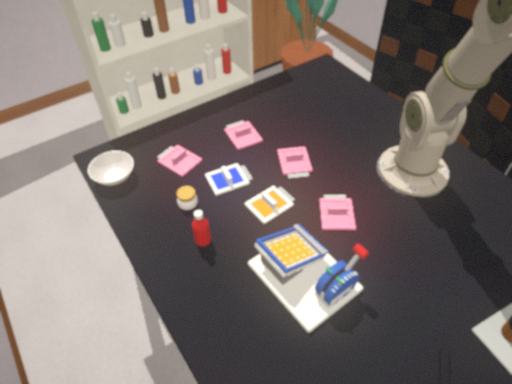

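View pics/top0.png

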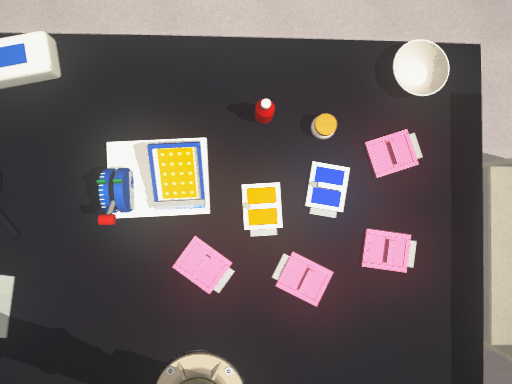

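Top picture: amber filter at (262,206) with its tongue at (263,232). What could be mistaken for it: the blue filter at (328,187), and pink look-alikes at (203,264), (304,278), (387,250) and (392,153). By its amber pane I choose (262,206). The bed is at (178,172), its lip at about (180,204). The red knob is at (107,219), and the green marker at (110,181).

```bash
cat > h.py <<'E'
import numpy as np,cv2
from cell import ctrl,eyes
from scipy.spatial.transform import Rotation as Ro
def cloud(n,d):
    c=eyes.get_calibration(n);K=np.array([[c['fx'],0,c['cx']],[0,c['fy'],c['cy']],[0,0,1.]])
    v,u=np.mgrid[0:384,0:512]
    q=cv2.undistortPoints(np.stack([u,v],-1).reshape(-1,1,2).astype(np.float64),K,c['distortion']).reshape(384,512,2)
    X=np.dstack([q*d[...,None],d]); return (X-c['t'])@c['R']
def proj(n,P):
    c=eyes.get_calibration(n);K=np.array([[c['fx'],0,c['cx']],[0,c['fy'],c['cy']],[0,0,1.]])
    return cv2.projectPoints(np.asarray(P,float).reshape(-1,1,3),cv2.Rodrigues(c['R'])[0],c['t'],K,c['distortion'])[0].reshape(-1,2)
E
python3 - <<'E'
from h import *
for n,(u0,u1,v0,v1) in dict(scene=(230,380,170,330),top=(85,300,125,250)).items():
    z=np.load(n+'0.npz');p=z['p'];
    c=p[v0:v1,u0:u1]; cv2.imwrite(f'pics/{n}0c.png',cv2.resize(c,None,fx=3.7,fy=3.7,interpolation=cv2.INTER_CUBIC))
    X=cloud(n,z['d']); np.save(n+'X.npy',X)
    hsv=cv2.cvtColor(p,cv2.COLOR_BGR2HSV)
    H,S,V=[hsv[...,i].astype(int) for i in range(3)]
    ms=dict(yellow=(H>15)&(H<32)&(S>150)&(V>120),red=((H<5)|(H>175))&(S>180)&(V>110),green=(H>45)&(H<80)&(S>120)&(V>60),blue=(H>100)&(H<130)&(S>140)&(V>80))
    for k,m in ms.items():
        k2,l,st,ce=cv2.connectedComponentsWithStats(m.astype(np.uint8))
        for i in range(1,k2):
            if st[i,4]>12:
                q=X[(l==i)&(z['d']>0)]; print(n,k,st[i,4],ce[i].round(1),np.median(q,0).round(4), q.max(0).round(3),q.min(0).round(3))
E
```

```text
scene yellow 72 [277.6 199.2] [ 0.4619 -0.1484  0.0069] [ 0.479 -0.127  0.013] [ 0.45  -0.188  0.001]
scene yellow 153 [262.2 207.4] [ 0.5231 -0.1521  0.0073] [ 0.539 -0.122  0.013] [ 0.506 -0.187  0.003]
scene yellow 405 [289.6 249.8] [0.576  0.0567 0.0713] [0.62  0.097 0.091] [0.521 0.018 0.048]
scene red 287 [200.8 232.7] [ 0.7473 -0.1385  0.065 ] [ 0.761 -0.129  0.103] [ 0.723 -0.164  0.002]
scene red 40 [361.2 250.2] [0.4652 0.2036 0.1564] [0.473 0.216 0.16 ] [0.457 0.189 0.153]
scene blue 76 [235.1 175.6] [ 0.5187 -0.318   0.0071] [ 0.539 -0.295  0.012] [ 0.506 -0.35   0.002]
scene blue 111 [219.3 180.5] [ 0.5761 -0.3318  0.0074] [ 0.593 -0.304  0.012] [ 0.559 -0.362  0.003]
scene blue 30 [339.1 266.1] [0.5181 0.1898 0.113 ] [0.532 0.196 0.116] [0.502 0.183 0.105]
top yellow 375 [325.5 123.8] [ 0.7067 -0.3118  0.0494] [ 0.738 -0.285  0.055] [ 0.68  -0.351 -0.004]
top yellow 1484 [176.8 172.3] [0.5763 0.0568 0.0707] [0.633 0.102 0.097] [0.515 0.012 0.043]
top yellow 438 [260.9 195. ] [ 0.5246 -0.1524  0.0066] [ 0.546 -0.116  0.012] [ 0.503 -0.189  0.001]
top yellow 437 [262.3 21
[... 391 characters left out ...]
2227 0.1233] [0.551 0.232 0.127] [0.544 0.214 0.115]
top blue 475 [12.  54.8] [0.8605 0.4709 0.0749] [0.889 0.504 0.08 ] [0.832 0.437 0.07 ]
top blue 432 [173.8 160.8] [0.618  0.0683 0.1029] [0.645 0.12  0.116] [ 0.507 -0.008  0.054]
top blue 399 [328.9 175.6] [ 0.5777 -0.3304  0.0061] [ 0.601 -0.293  0.012] [ 0.557 -0.368  0.001]
top blue 239 [105.1 188.1] [0.5304 0.217  0.1096] [0.577 0.232 0.118] [0.493 0.208 0.084]
top blue 64 [118.8 174.5] [0.5666 0.1884 0.1016] [0.575 0.199 0.112] [0.555 0.178 0.091]
top blue 252 [119.  196.7] [0.5123 0.1851 0.1114] [0.545 0.199 0.119] [0.482 0.173 0.08 ]
top blue 424 [325.6 196.6] [ 0.5223 -0.321   0.0062] [ 0.545 -0.283  0.013] [ 0.499 -0.36   0.001]
```

View pics/scene0c.png

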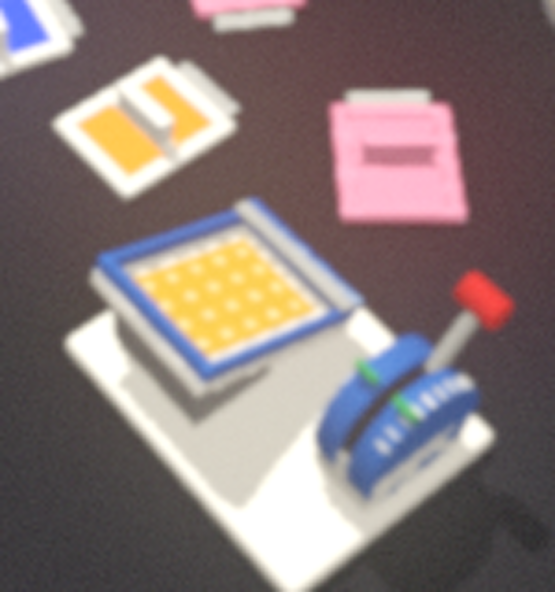

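View pics/top0c.png

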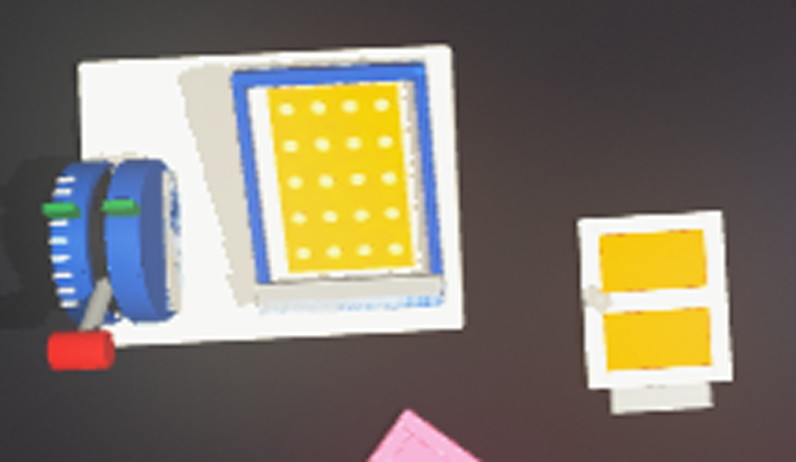

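```bash
python3 - <<'E'
from h import *
z=np.load('top0.npz');p=z['p'];X=np.load('topX.npy');d=z['d']
hsv=cv2.cvtColor(p,cv2.COLOR_BGR2HSV).astype(int)
def reg(u0,u1,v0,v1):
    m=np.zeros(d.shape,bool);m[v0:v1,u0:u1]=1;return m&(d>0)
# table height
print('table z',np.median(X[reg(220,240,225,240)][:,2]),np.median(X[reg(290,300,190,200)][:,2]))
m=reg(235,290,175,245)&((hsv[...,2]>140))
q=X[m];f=q[(q[:,2]<.02)]
print('n',m.sum(),len(f),'rib max',q[:,2].max())
body=f[f[:,0]>.435]
r=cv2.minAreaRect(body[:,:2].astype(np.float32));print('rect all',r)
# frame rotated stats
for a in np.deg2rad([2,3,3.5,4,5]):
    ex=np.array([np.cos(a),np.sin(a)]);ey=np.array([-ex[1],ex[0]])
    sx=f[:,:2]@ex;sy=f[:,:2]@ey; 
    b=sx>np.percentile(sx,99.5)-.11
    print(np.rad2deg(a),np.percentile(sx,[.3,99.7]),np.percentile(sy[b],[.5,99.5]),np.ptp(np.percentile(sy[b],[.5,99.5])))
rib=q[q[:,2]>.03];print('rib',len(rib),rib.mean(0),np.ptp(rib,axis=0)); 
if len(rib)>5: print(cv2.minAreaRect(rib[:,:2].astype(np.float32)))
# bed floor
H,S,V=[hsv[...,i] for i in range(3)]
my=(H>15)&(H<32)&(S>150)&(V>120)&reg(140,215,140,205)
my=cv2.erode(my.astype(np.uint8),np.ones((3,3)))>0
q=X[my];c=q.mean(0);n=np.linalg.svd(q-c)[2][2];n*=np.sign(n[2])
print('floor c',c,'n',n,'tilt',np.rad2deg(np.arccos(n[2])),'yaw',np.rad2deg(np.arctan2(-n[1],-n[0])), 'resid',np.std((q-c)@n))
print('rect yellow',cv2.minAreaRect(q[:,:2].astype(np.float32)))
# base plate
m=reg(100,215,130,225);q=X[m];q=q[(q[:,2]>-.01)&(q[:,2]<.02)]
w=m&(V>170)&(S<40)&(X[...,2]<.02);q=X[w];print('plate',len(q),np.median(q[:,2]),cv2.minAreaRect(q[:,:2].astype(np.float32)))
E
```

```text
table z -0.0005774073367155751 -0.00100394510634826
n 1998 1868 rib max 0.042125532279586514
rect all ((0.4958224892616272, -0.15505948662757874), (0.12384557723999023, 0.10332109034061432), 4.176281929016113)
2.0 [0.41285295 0.55205741] [-0.22343375 -0.12064519] 0.10278856121031099
3.0000000000000004 [0.41021459 0.54828441] [-0.23152952 -0.12937063] 0.10215889056933089
3.5 [0.40872365 0.54648382] [-0.23542877 -0.13371891] 0.10170986292579134
4.0 [0.40725096 0.54465794] [-0.23960356 -0.13792675] 0.10167681086029826
5.0 [0.40411199 0.54143132] [-0.24806766 -0.14655644] 0.1015112121263882
rib 130 [ 0.49703826 -0.1557129   0.03757989] [0.01599074 0.05843632 0.00939288]
((0.4969770014286041, -0.15553338825702667), (0.013819356448948383, 0.05885673686861992), 4.216897964477539)
floor c [0.57588061 0.0565869  0.07067524] n [-0.37485786 -0.0237018   0.92677927] tilt 22.061798944631214 yaw 3.6179253132002294 resid 0.0017293504175847898
rect yellow ((0.5737394690513611, 0.05688299983739853), (0.11218586564064026, 0.07794654369354248), 3.6323680877685547)
plate 2694 0.01735169493962608 ((0.5663805603981018, 0.1150381863117218), (0.19976629316806793, 0.2604123055934906), 3.74448823928833)
```

```bash
cat > bed.py <<'E'
from h import *
def bedT(x,y,yaw,z=.068):
    R=Ro.from_euler('z',yaw,degrees=True).as_matrix()@Ro.from_euler('y',-22,degrees=True).as_matrix()
    return R,np.array([x,y,z])
def overlay(n,x,y,yaw,fn,box,k):
    z=np.load(n+'0.npz');p=z['p'];u0,u1,v0,v1=box
    im=cv2.resize(p[v0:v1,u0:u1],None,fx=k,fy=k,interpolation=cv2.INTER_CUBIC)
    R,t=bedT(x,y,yaw)
    def L(P,col,close=True):
        q=proj(n,np.array(P)@R.T+t); q=((q-[u0,v0]+.5)*k-.5)
        cv2.polylines(im,[np.round(q).astype(int)],close,col,1)
    a=.001
    L(np.array([[82,62,14],[82,-62,14],[-72,-62,14],[-72,62,14]])*a,(0,255,0))
    L(np.array([[72,54,14],[72,-54,14],[-60,-54,14],[-60,54,14]])*a,(0,0,255))
    L(np.array([[72,54,0],[72,-54,0],[-60,-54,0],[-60,54,0]])*a,(255,0,255))
    L(np.array([[-60,62,20],[-60,-62,20],[-72,-62,20],[-72,62,20]])*a,(255,255,0))
    cv2.imwrite(fn,im)
E
python3 - <<'E'
from bed import *
z=np.load('top0.npz');X=np.load('topX.npy');d=z['d']
hsv=cv2.cvtColor(z['p'],cv2.COLOR_BGR2HSV).astype(int)
q=X[135:215,140:215][d[135:215,140:215]>0]
yaw=3.8
R,t=bedT(.569,.0565,yaw)
b=(q-t)@R
w=b[(b[:,2]>.009)&(b[:,2]<.019)&(b[:,0]>-.055)]
print('walls x',np.percentile(w[:,0],[0,1,50,99,100]),'y',np.percentile(w[:,1],[0,1,50,99,100]))
lip=b[(b[:,2]>.016)&(b[:,2]<.026)&(b[:,0]<-.05)];print('lip',len(lip),lip.mean(0),np.percentile(lip[:,0],[1,99]),np.percentile(lip[:,1],[1,99]))
f=b[(abs(b[:,0])<.04)&(abs(b[:,1])<.03)];print('floor z',np.median(f[:,2]))
e=w[(w[:,0]>.065)];print('end wall y',np.percentile(e[:,1],[1,99]),'slope',np.polyfit(e[:,1],e[:,0],1))
overlay('top',.569,.0565,yaw,'pics/ov1.png',(135,215,130,220),6)
overlay('scene',.569,.0565,yaw,'pics/ov1s.png',(245,335,215,290),6)
E
```

```text
walls x [-0.05497675 -0.05265737  0.05041429  0.08312874  0.08357566] y [-6.38173005e-02 -6.32824427e-02  3.75045829e-05  6.07094659e-02
  6.13611566e-02]
lip 420 [-0.06934202 -0.00111233  0.01941819] [-0.08074511 -0.05840559] [-0.06165282  0.05953505]
floor z 5.3468631257812024e-05
end wall y [-0.06289838  0.05931691] slope [0.00499761 0.07762227]
```

View pics/ov1.png

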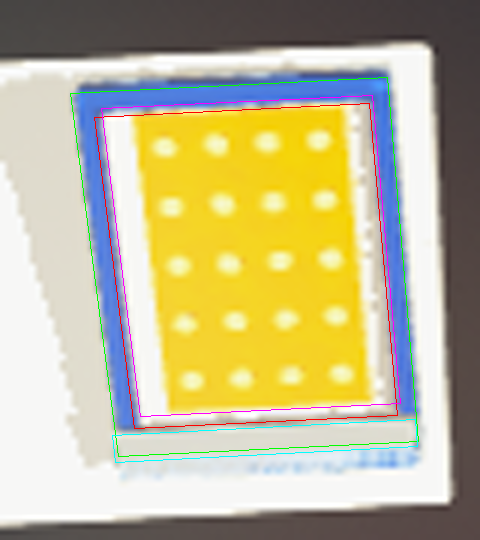

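View pics/ov1s.png

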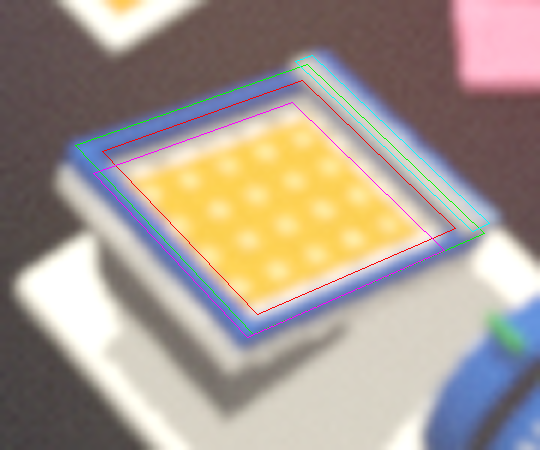

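The crops confirm it: amber pane, white rib, and tongue towards the robot, at top-picture (262,206). The bed fits at about (0.570, 0.055), yaw 3.7°. The filter is at (0.4965, -0.155), yaw 4.2°. Moving above the filter.

```bash
python3 -m jog '[{"slide":[0.018,-0.055,0],"rot":[0,0,-0.15]},{"slide":[0.036,-0.11,0],"rot":[0,0,-0.3]},{"slide":[0.054,-0.165,0],"rot":[0,0,-0.45]},{"slide":[0.072,-0.22,0],"rot":[0,0,-0.6]},{"slide":[0.09,-0.275,0],"rot":[0,0,-0.75]}]' 0.55; python3 -m jog '[{"slide":[0.018,-0.055,0],"rot":[0,0,-0.1]},{"slide":[0.036,-0.11,0],"rot":[0,0,-0.2]},{"slide":[0.054,-0.165,0],"rot":[0,0,-0.313]},{"slide":[0.072,-0.22,0],"rot":[0,0,-0.313]},{"slide":[0.09,-0.275,0],"rot":[0,0,-0.313]}]'
```

```text
time: 0.72
eef_pos: [0.354, 0.2895, 0.231]
tool_rot: [-0.0, 0.561, 0.828, -0.0]
ft_force: [0.4, -0.5, 0.8]
opening: 0.0472
time: 1.35
eef_pos: [0.4438, 0.0147, 0.2312]
tool_rot: [-0.0, 0.681, 0.732, 0.0]
ft_force: [0.7, 0.5, -0.5]
opening: 0.0469
```

```bash
python3 -m jog '[{"slide":[0.015,-0.05,0],"rot":[0,0,0]},{"slide":[0.03,-0.1,0],"rot":[0,0,0]},{"slide":[0.045,-0.15,-0.02],"rot":[0,0,0]},{"slide":[0.0527,-0.17,-0.07],"rot":[0,0,0]},{"slide":[0.0527,-0.17,-0.12],"rot":[0,0,0]}]'; python3 -m jog '[{"slide":[0,0,-0.03],"rot":[0,0,0]},{"slide":[0,0,-0.03],"rot":[0,0,0]}]'
python3 - <<'E'
from h import *
for n in ("scene","top"):
    p,d=eyes.snapshot(n); np.savez(f"{n}1.npz",p=p,d=d)
    b=dict(scene=(220,340,130,230),top=(220,310,150,245))[n]
    cv2.imwrite(f'pics/{n}1.png',cv2.resize(p[b[2]:b[3],b[0]:b[1]],None,fx=5,fy=5,interpolation=cv2.INTER_CUBIC))
print(ctrl.read_state()['eef_pos'])
E
```

```text
time: 1.98
eef_pos: [0.4966, -0.1559, 0.11]
tool_rot: [0.001, 0.682, 0.731, -0.0]
ft_force: [1.3, 0.9, -0.3]
opening: 0.0471
time: 2.22
eef_pos: [0.4944, -0.153, 0.0791]
tool_rot: [-0.002, 0.681, 0.732, -0.002]
ft_force: [0.4, 0.1, 0.8]
opening: 0.0467
[ 0.49684522 -0.15366327  0.08213126]
```

View pics/scene1.png

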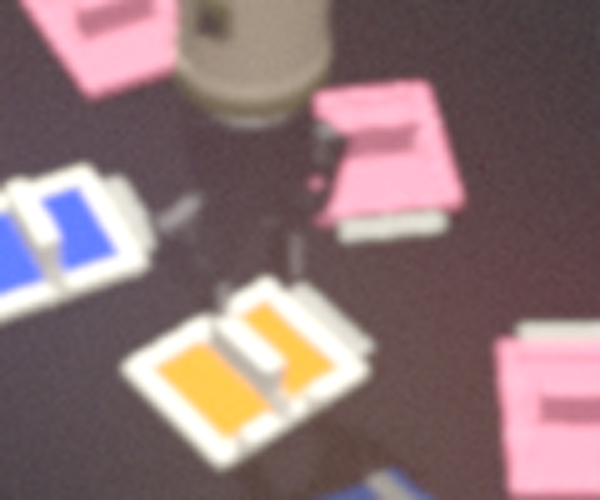

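View pics/top1.png

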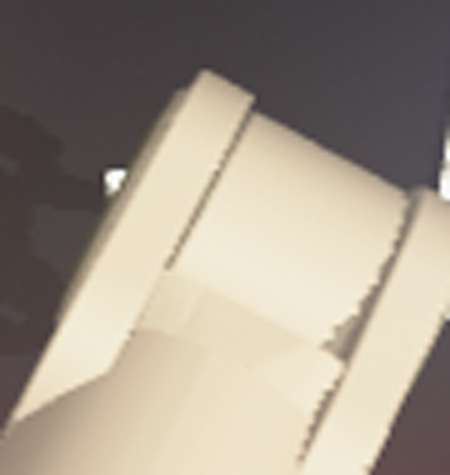

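Fingers hang above the amber filter's rib (scene crop ~ (250,340)); nothing in the way. Descending and gripping.

```bash
python3 -m jog '[{"slide":[0,0,-0.02],"rot":[0,0,0]},{"slide":[0,0,-0.04],"rot":[0,0,0]},{"slide":[0,0,-0.055],"rot":[0,0,0]},{"slide":[0,0,-0.063],"rot":[0,0,0]},{"slide":[0,0,-0.063],"rot":[0,0,0]}]'; python3 -m jog '[{"slide":[0,0,0],"rot":[0,0,0]},{"slide":[0,0,0],"rot":[0,0,0]},{"slide":[0,0,0],"rot":[0,0,0]},{"slide":[0,0,0],"rot":[0,0,0]},{"slide":[0,0,0],"rot":[0,0,0]}]' 0;python3 -m jog '[{"slide":[0,0,0.01],"rot":[0,0,0]},{"slide":[0,0,0.03],"rot":[0,0,0]},{"slide":[0,0,0.03],"rot":[0,0,0]}]'
```

```text
time: 2.95
eef_pos: [0.4965, -0.1534, 0.0184]
tool_rot: [-0.0, 0.681, 0.732, -0.0]
ft_force: [-0.1, -0.1, -0.2]
opening: 0.0474
time: 3.58
eef_pos: [0.497, -0.1536, 0.0191]
tool_rot: [0.0, 0.681, 0.732, 0.0]
ft_force: [-0.6, 0.6, 6.2]
opening: 0.013
time: 3.95
eef_pos: [0.4974, -0.1537, 0.0496]
tool_rot: [0.001, 0.681, 0.732, 0.001]
ft_force: [0.0, -0.3, -4.0]
opening: 0.0123
```

```bash
python3 -m jog '[{"slide":[0,0.0,0.04],"rot":[0,-0.12,0]},{"slide":[0.0,0.0,0.09],"rot":[0,-0.24,0]},{"slide":[0,0.0,0.13],"rot":[0,-0.36,0]},{"slide":[0,0.0,0.15],"rot":[0,-0.48,0]},{"slide":[0,0.0,0.15],"rot":[0,-0.5585,0]}]'; python3 -m jog '[{"slide":[0,0,0],"rot":[0,0,0]},{"slide":[0,0,0],"rot":[0,0,0]}]'
python3 - <<'E'
from h import *
for n in ("scene","top"):
    p,d=eyes.snapshot(n); np.savez(f"{n}2.npz",p=p,d=d)
    b=dict(scene=(200,360,80,230),top=(180,330,120,245))[n]
    cv2.imwrite(f'pics/{n}2.png',cv2.resize(p[b[2]:b[3],b[0]:b[1]],None,fx=4,fy=4,interpolation=cv2.INTER_CUBIC))
s=ctrl.read_state();print(s['eef_pos'],s['tool_rot'],s['joints'],s['opening'])
E
```

```text
time: 4.58
eef_pos: [0.4967, -0.1523, 0.198]
tool_rot: [0.202, 0.654, 0.704, 0.188]
ft_force: [0.6, 1.9, -3.4]
opening: 0.0129
time: 4.82
eef_pos: [0.4963, -0.1539, 0.1982]
tool_rot: [0.201, 0.655, 0.704, 0.187]
ft_force: [-0.6, -0.9, -2.7]
opening: 0.0124
[ 0.49705186 -0.15333373  0.19881789] [0.20168996 0.65465165 0.70392318 0.18773529] [-0.32619157 -0.25272827  0.61301517  2.20186767 -0.03287983  0.61256087
  0.40563747] 0.012637744362237073
```

View pics/scene2.png

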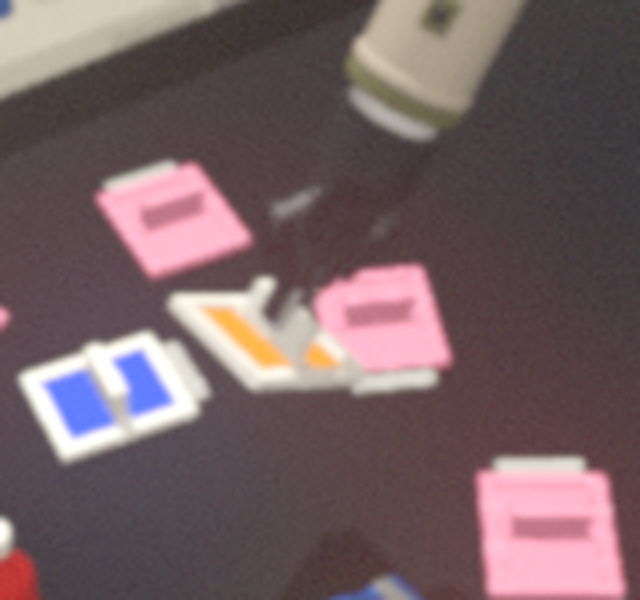

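View pics/top2.png

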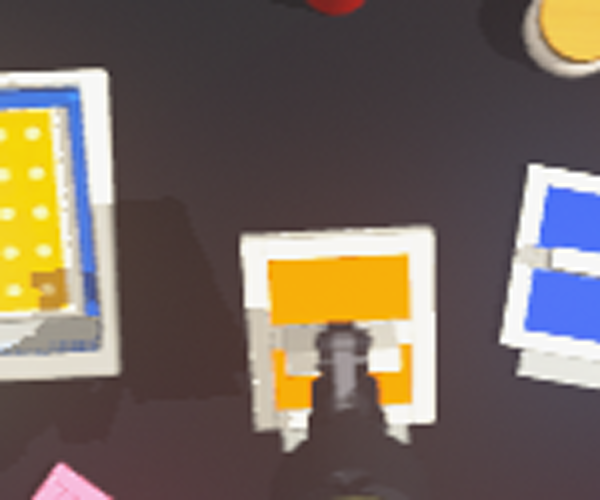

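```bash
python3 - <<'E'
from h import *
s=ctrl.read_state();T=s['eef_pos'];q=s['tool_rot'];Rt=Ro.from_quat([q[1],q[2],q[3],q[0]]).as_matrix()
print('tool y',Rt[:,1],'z',Rt[:,2])
# filter axes: x=+-tool y, z=-tool z
fx=Rt[:,1];fz=-Rt[:,2];fy=np.cross(fz,fx);R=np.c_[fx,fy,fz]
for n in('top','scene'):
    z=np.load(n+'2.npz');X=cloud(n,z['d']);hsv=cv2.cvtColor(z['p'],cv2.COLOR_BGR2HSV).astype(int)
    m=(z['d']>0)&(X[...,2]>.12)
    m[:, :]&=(X[...,0]>.4)&(X[...,0]<.62)&(X[...,1]<-.06)&(X[...,1]>-.25)&(X[...,2]<.30)
    b=(X[m]-T)@R; V=hsv[...,2][m]
    k=(b[:,0]>.015)&(V>130)&(b[:,2]<.0)&(b[:,2]>-.03)
    c=b[k]; print(n,k.sum(),'z top',np.median(c[:,2]))
    if k.sum()>30:
        A=np.c_[c[:,0],c[:,1],np.ones(len(c))];print('plane',np.linalg.lstsq(A,c[:,2],rcond=None)[0])
        print('x max',np.percentile(c[:,0],[50,98,99.5]),'y',np.percentile(c[:,1],[.5,2,98,99.5]))
        e=c[(c[:,0]>.052)]; print('front-edge y',np.percentile(e[:,1],[1,99]))
        lo=c[c[:,1]<np.percentile(c[:,1],4)];
E
```

```text
tool y [0.84592029 0.07237337 0.52837577] z [ 5.29750907e-01  2.29108992e-04 -8.48153243e-01]
top 937 z top -0.011531677613042206
plane [ 0.01667546 -0.00309449 -0.01219101]
x max [0.03973749 0.0599921  0.06034581] y [-0.05169959 -0.05027124  0.04586465  0.04717971]
front-edge y [-0.05166439  0.04669441]
scene 307 z top -0.011030261687543437
plane [-0.02206488 -0.00286658 -0.01044943]
x max [0.04567541 0.06134945 0.06184443] y [-0.04841462 -0.04749289  0.04944903  0.05040798]
front-edge y [-0.0481171   0.04766283]
```

```bash
cat > plan.py <<'E'
from bed import *
import sys
# usage: tongue x, z in bed (mm), rel tilt deg -> slide & rot from the present
tx,tz,th=map(float,sys.argv[1:4]); ty=float(sys.argv[4]) if len(sys.argv)>4 else 0
BX,BY,YAW=.570,.0553,3.7
Rb,tb=bedT(BX,BY,YAW)
s=ctrl.read_state();T=s['eef_pos'];q=s['tool_rot'];Rt=Ro.from_quat([q[1],q[2],q[3],q[0]]).as_matrix()
F=np.c_[Rt[:,1],-np.cross(Rt[:,1],Rt[:,2]),-Rt[:,2]]
F=np.c_[Rt[:,1],np.cross(-Rt[:,2],Rt[:,1]),-Rt[:,2]]
off=np.array([-.078,-.001,-.017])
Fd=Rb@Ro.from_euler('y',-th,degrees=True).as_matrix()
tip=Rb@(np.array([tx,ty,tz])/1000)+tb
Td=tip-Fd@off
rv=Ro.from_matrix(Fd@F.T).as_rotvec()
now=(T+F@off-tb)@Rb
print('tip now in bed mm',(now*1000).round(1),'rel tilt',np.rad2deg(np.arcsin(np.clip((Rb.T@F)[2,0],-1,1))).round(2))
print('TCP',T.round(4),'->',Td.round(4),'slide',(Td-T).round(4),'rot',rv.round(4),'bed x',Rb[:,0].round(3),'bed z',Rb[:,2].round(3), 'F',s['ft_force'].round(1))
E
python3 plan.py -45 70 10
```

```text
tip now in bed mm [-104.9 -206.4  123.5] rel tilt 9.9
TCP [ 0.4971 -0.1533  0.1988] -> [0.5592 0.0556 0.1718] slide [ 0.0621  0.2089 -0.027 ] rot [0.0382 0.001  0.003 ] bed x [0.925 0.06  0.375] bed z [-0.374 -0.024  0.927] F [-0.2 -0.9 -2.8]
```

```bash
python3 -m jog '[{"slide":[0.015,0.05,0],"rot":[0.008,0,0]},{"slide":[0.03,0.1,0],"rot":[0.016,0,0]},{"slide":[0.045,0.15,0],"rot":[0.024,0,0]},{"slide":[0.062,0.2,0],"rot":[0.038,0.001,0.003]},{"slide":[0.062,0.209,-0.01],"rot":[0.038,0.001,0.003]}]'; python3 -m jog '[{"slide":[0,0,-0.017],"rot":[0,0,0]},{"slide":[0,0,-0.017],"rot":[0,0,0]},{"slide":[0,0,-0.017],"rot":[0,0,0]}]'
python3 plan.py -45 8 10; python3 plan.py -45 25 10
python3 - <<'E'
from h import *
s=ctrl.read_state();print(s['joints'])
for n in ("scene","top"):
    p,d=eyes.snapshot(n); np.savez(f"{n}3.npz",p=p,d=d)
    b=dict(scene=(230,380,150,300),top=(120,250,110,225))[n]
    cv2.imwrite(f'pics/{n}3.png',cv2.resize(p[b[2]:b[3],b[0]:b[1]],None,fx=4,fy=4,interpolation=cv2.INTER_CUBIC))
E
```

```text
time: 5.55
eef_pos: [0.5602, 0.0611, 0.1898]
tool_rot: [0.189, 0.655, 0.703, 0.203]
ft_force: [-0.3, -0.9, -3.3]
opening: 0.0122
time: 5.92
eef_pos: [0.559, 0.056, 0.1721]
tool_rot: [0.189, 0.657, 0.701, 0.201]
ft_force: [-0.5, -0.3, -2.8]
opening: 0.0124
tip now in bed mm [-45.    0.4  70.3] rel tilt 10.05
TCP [0.559  0.056  0.1721] -> [0.5823 0.0571 0.1143] slide [ 0.0233  0.0011 -0.0578] rot [-0.0001  0.0008  0.0001] bed x [0.925 0.06  0.375] bed z [-0.374 -0.024  0.927] F [-0.5 -0.3 -2.8]
tip now in bed mm [-45.    0.4  70.3] rel tilt 10.05
TCP [0.559  0.056  0.1721] -> [0.576  0.0567 0.1301] slide [ 0.017   0.0007 -0.042 ] rot [-0.0001  0.0008  0.0001] bed x [0.925 0.06  0.375] bed z [-0.374 -0.024  0.927] F [-0.5 -0.3 -2.8]
[-0.35944856 -0.0737359   0.14992124  2.16422776  0.18014751  0.50207755
 -0.27601831]
```

View pics/scene3.png

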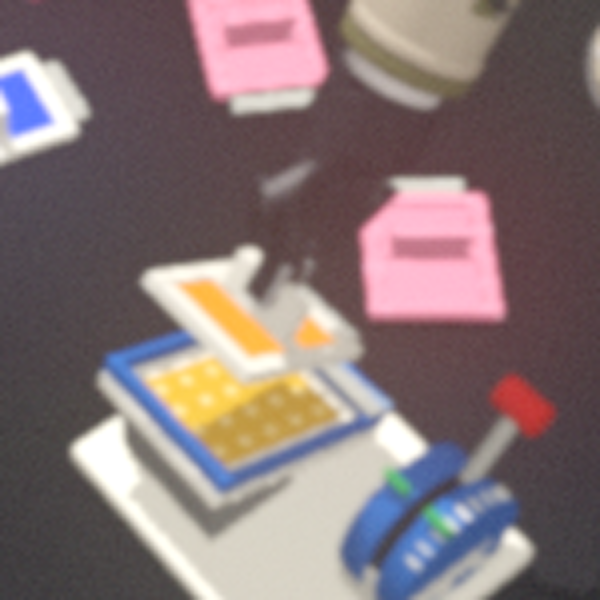

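View pics/top3.png

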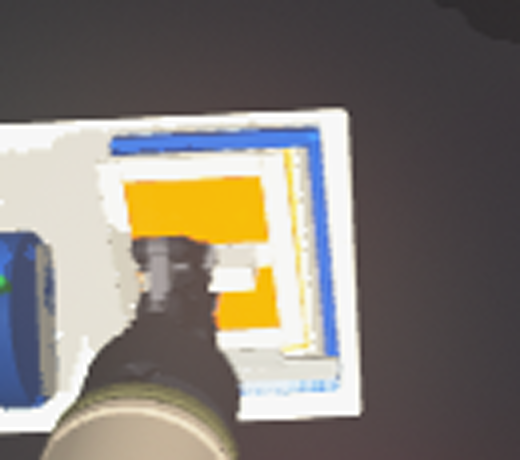

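The filter hangs over the bed, amber side up and tongue end towards the lip. I'll check its sideways offset relative to the walls in the same picture.

```bash
python3 - <<'E'
from bed import *
R,t=bedT(.570,.0553,3.7)
for n in('top','scene'):
    z=np.load(n+'3.npz');X=cloud(n,z['d']);V=z['p'].max(2)
    m=(z['d']>0)
    b=((X-t)@R)[m];v=V[m]
    F=Ro.from_euler('y',-10,degrees=True).as_matrix(); f=b@F
    k=(abs(b[:,1])<.08)&(b[:,0]>-.05)&(b[:,0]<.12)&(b[:,2]>.07)&(b[:,2]<.12)&(v>130)
    c=f[k]; e=c[c[:,0]>np.percentile(c[:,0],99)-.03]
    print(n,k.sum(),'filter y',np.percentile(e[:,1],[.5,2,50,98,99.5]),'xmax',np.percentile(c[:,0],99),'yaw slope of front edge')
    fe=[]
    for y in np.arange(-.04,.045,.01):
        w=c[abs(c[:,1]-y)<.004]
        if len(w)>3: fe.append((y,w[:,0].max()))
    fe=np.array(fe);print(np.polyfit(fe[:,0],fe[:,1],1))
    w=b[(b[:,2]>.009)&(b[:,2]<.019)&(b[:,0]>.07)&(b[:,0]<.1)&(abs(b[:,1])<.08)]
    if len(w): print('wall y',np.percentile(w[:,1],[.5,99.5]),'xmax',np.percentile(w[:,0],99))
E
```

```text
top 1764 filter y [-0.05075858 -0.04952273 -0.0013871   0.04758107  0.04938244] xmax 0.1066328811661301 yaw slope of front edge
[-0.00147661  0.10701875]
wall y [-0.06197757  0.06024825] xmax 0.08264822200019728
scene 946 filter y [-0.04842867 -0.04682558  0.00483356  0.05119638  0.05145632] xmax 0.10784513061491231 yaw slope of front edge
[-0.00349258  0.10786345]
wall y [-0.05864052  0.06361904] xmax 0.08463335151796503
```

Aligned within 1 mm in both cameras. Descending inside the bed, ahead of the lip.

```bash
python3 -m jog '[{"slide":[0.008,0,-0.021],"rot":[0,0,0]},{"slide":[0.017,0.0007,-0.042],"rot":[0,0,0]},{"slide":[0.02,0.001,-0.05],"rot":[0,0,0]},{"slide":[0.0233,0.001,-0.0575],"rot":[0,0,0]},{"slide":[0.0233,0.001,-0.0575],"rot":[0,0,0]}]'; python3 plan.py -69 7 10
```

```text
time: 6.65
eef_pos: [0.5819, 0.0565, 0.1138]
tool_rot: [0.189, 0.658, 0.701, 0.201]
ft_force: [-0.0, 0.3, -4.0]
opening: 0.0127
tip now in bed mm [-45.7  -0.5   7.7] rel tilt 10.0
TCP [0.5819 0.0565 0.1138] -> [0.5605 0.0557 0.1044] slide [-0.0214 -0.0009 -0.0094] rot [ 0.0002 -0.      0.0006] bed x [0.925 0.06  0.375] bed z [-0.374 -0.024  0.927] F [-0.   0.3 -4. ]
```

No contact. Sliding down the slope under the lip.

```bash
python3 -m jog '[{"slide":[-0.005,0,-0.002],"rot":[0,0,0]},{"slide":[-0.01,-0.0005,-0.0042],"rot":[0,0,0]},{"slide":[-0.015,-0.0007,-0.0065],"rot":[0,0,0]},{"slide":[-0.0213,-0.001,-0.0092],"rot":[0,0,0]},{"slide":[-0.0213,-0.001,-0.0092],"rot":[0,0,0]}]'; python3 -m jog '[{"slide":[0,0,0],"rot":[0,0,0]},{"slide":[0,0,0],"rot":[0,0,0]}]';python3 plan.py -70 4 10;
python3 - <<'E'
from h import *
for n in ("scene","top"):
    p,d=eyes.snapshot(n); np.savez(f"{n}4.npz",p=p,d=d)
    b=dict(scene=(230,380,150,300),top=(120,250,110,225))[n]
    cv2.imwrite(f'pics/{n}4.png',cv2.resize(p[b[2]:b[3],b[0]:b[1]],None,fx=4,fy=4,interpolation=cv2.INTER_CUBIC))
E
```

```text
time: 7.28
eef_pos: [0.5597, 0.0555, 0.1042]
tool_rot: [0.188, 0.658, 0.701, 0.201]
ft_force: [-0.1, -0.3, -3.9]
opening: 0.0129
time: 7.52
eef_pos: [0.5608, 0.0556, 0.1048]
tool_rot: [0.189, 0.658, 0.701, 0.201]
ft_force: [0.6, -0.9, -3.2]
opening: 0.0127
tip now in bed mm [-68.6  -0.1   7.2] rel tilt 10.03
TCP [0.5608 0.0556 0.1048] -> [0.5607 0.0557 0.1012] slide [-0.0001  0.0001 -0.0036] rot [0.     0.0006 0.0005] bed x [0.925 0.06  0.375] bed z [-0.374 -0.024  0.927] F [ 0.6 -0.9 -3.2]
```

View pics/scene4.png

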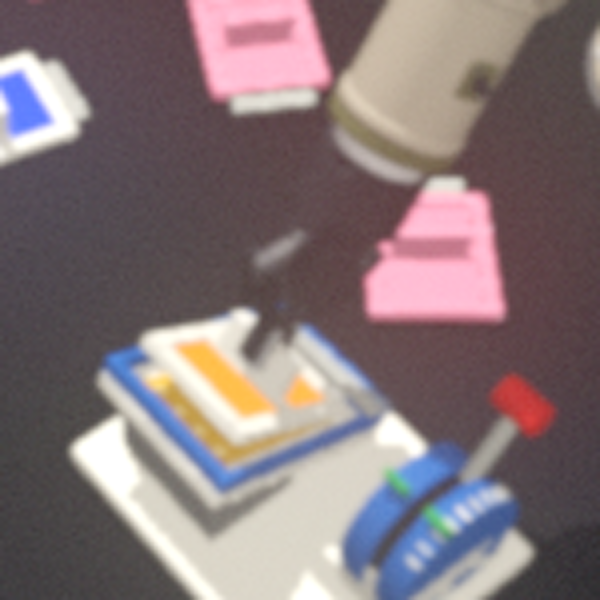

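View pics/top4.png

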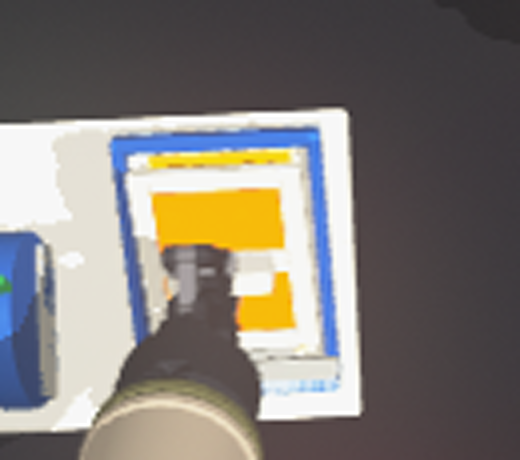

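The tongue has gone under the lip (top crop ~(300,365)) with no contact force, and the far end is still raised. Now the swing.

```bash
for a in "5 7" "4 4" "3 1.5" "2.7 0"; do python3 plan.py -69.3 $a | tail -1 | cut -c1-140; done
```

```text
TCP [0.5607 0.0556 0.1047] -> [0.5638 0.0559 0.0994] slide [ 0.0031  0.0003 -0.0053] rot [-0.0033  0.0526  0.0005] bed x [0.925 0.06  0.375]
TCP [0.5607 0.0556 0.1047] -> [0.5668 0.0561 0.0952] slide [ 0.0062  0.0005 -0.0095] rot [-0.0066  0.1048  0.0005] bed x [0.925 0.06  0.375]
TCP [0.5607 0.0556 0.1047] -> [0.5693 0.0563 0.0915] slide [ 0.0086  0.0007 -0.0132] rot [-0.0094  0.1484  0.0005] bed x [0.925 0.06  0.375]
TCP [0.5607 0.0556 0.1047] -> [0.5706 0.0563 0.0895] slide [ 0.01    0.0007 -0.0151] rot [-0.0111  0.1745  0.0005] bed x [0.925 0.06  0.375]
```

```bash
python3 -m jog '[{"slide":[0.003,0.0003,-0.0053],"rot":[-0.0033,0.0526,0]},{"slide":[0.0062,0.0005,-0.0095],"rot":[-0.0066,0.105,0]},{"slide":[0.0086,0.0007,-0.0132],"rot":[-0.009,0.148,0]},{"slide":[0.0086,0.0007,-0.0132],"rot":[-0.009,0.148,0]}]'; python3 plan.py -69.3 2.5 0
```

```text
time: 8.12
eef_pos: [0.57, 0.0563, 0.0915]
tool_rot: [0.14, 0.67, 0.714, 0.149]
ft_force: [0.4, -0.1, -3.7]
opening: 0.0126
tip now in bed mm [-68.6   0.1   2.7] rel tilt 1.56
TCP [0.57   0.0563 0.0915] -> [0.5707 0.0563 0.0893] slide [ 0.0007  0.     -0.0022] rot [-0.002   0.0271  0.0007] bed x [0.925 0.06  0.375] bed z [-0.374 -0.024  0.927] F [ 0.4 -0.1 -3.7]
```

```bash
python3 -m jog '[{"slide":[0.0007,0,-0.0022],"rot":[-0.002,0.027,0]},{"slide":[0.0007,0,-0.0022],"rot":[-0.002,0.027,0]}]'; python3 plan.py -69.3 2.5 0;  python3 -m jog '[{"slide":[0.0005,0,-0.0012],"rot":[0,0,0]},{"slide":[0.0005,0,-0.0012],"rot":[0,0,0]}]'
```

```text
time: 8.38
eef_pos: [0.5699, 0.0563, 0.0892]
tool_rot: [0.13, 0.672, 0.716, 0.139]
ft_force: [0.6, -0.6, -3.2]
opening: 0.0124
tip now in bed mm [-70.    0.1   2.7] rel tilt -0.04
TCP [0.5699 0.0563 0.0892] -> [0.5707 0.0563 0.0893] slide [0.0007 0.     0.0001] rot [-0.0001 -0.0007  0.0005] bed x [0.925 0.06  0.375] bed z [-0.374 -0.024  0.927] F [ 0.6 -0.6 -3.2]
time: 8.62
eef_pos: [0.5701, 0.0563, 0.0886]
tool_rot: [0.13, 0.672, 0.716, 0.139]
ft_force: [-6.9, -0.7, 5.6]
opening: 0.0128
```

Light contact with the floor, lying flat. Release and withdraw along the bed normal.

```bash
python3 -m jog '[{"slide":[0,0,0],"rot":[0,0,0]},{"slide":[0,0,0],"rot":[0,0,0]}]';python3 -m jog '[{"slide":[0,0,0],"rot":[0,0,0]},{"slide":[0,0,0],"rot":[0,0,0]},{"slide":[0,0,0],"rot":[0,0,0]},{"slide":[0,0,0],"rot":[0,0,0]}]' 0.4; python3 -m jog '[{"slide":[-0.0075,-0.0005,0.0185],"rot":[0,0,0]},{"slide":[-0.019,-0.0012,0.0465],"rot":[0,0,0]},{"slide":[-0.034,-0.002,0.084],"rot":[0,0,0]},{"slide":[-0.045,-0.003,0.111],"rot":[0,0,0]},{"slide":[-0.045,-0.003,0.111],"rot":[0,0,0]}]'
python3 - <<'E'
from bed import *
R,t=bedT(.570,.0553,3.7)
for n in ("scene","top"):
    p,d=eyes.snapshot(n); np.savez(f"{n}5.npz",p=p,d=d)
    b=dict(scene=(230,380,150,300),top=(90,250,110,225))[n]
    cv2.imwrite(f'pics/{n}5.png',cv2.resize(p[b[2]:b[3],b[0]:b[1]],None,fx=4,fy=4,interpolation=cv2.INTER_CUBIC))
    X=cloud(n,d);b=((X-t)@R)[d>0];v=p.max(2)[d>0]
    k=(abs(b[:,1])<.048)&(b[:,0]>-.045)&(b[:,0]<.066)&(b[:,2]>-.01)&(b[:,2]<.022)&(v>120)&(abs(b[:,0]-.009)>.02)
    c=b[k];A=np.c_[c[:,:2],np.ones(len(c))];print(n,len(c),np.median(c[:,2]),np.linalg.lstsq(A,c[:,2],rcond=None)[0])
E
```

```text
time: 8.88
eef_pos: [0.5701, 0.0563, 0.0886]
tool_rot: [0.13, 0.672, 0.716, 0.139]
ft_force: [-6.4, -1.1, 4.2]
opening: 0.0124
time: 9.38
eef_pos: [0.5704, 0.0563, 0.088]
tool_rot: [0.13, 0.672, 0.716, 0.139]
ft_force: [-0.6, 0.6, -0.5]
opening: 0.0342
time: 10.0
eef_pos: [0.5263, 0.0535, 0.2018]
tool_rot: [0.132, 0.671, 0.716, 0.141]
ft_force: [-0.7, 0.1, -0.2]
opening: 0.0344
scene 457 0.008640961600042255 [-0.00047243 -0.00280439  0.00876208]
top 952 0.007631606531194336 [0.00660526 0.00048142 0.00758217]
```

View pics/scene5.png

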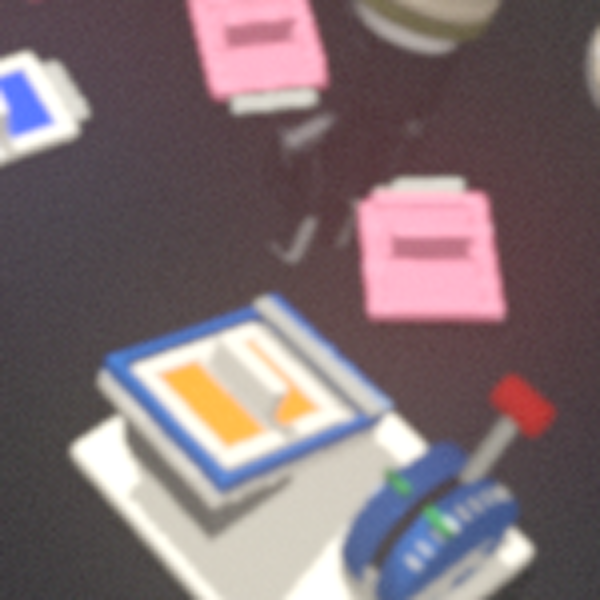

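View pics/top5.png

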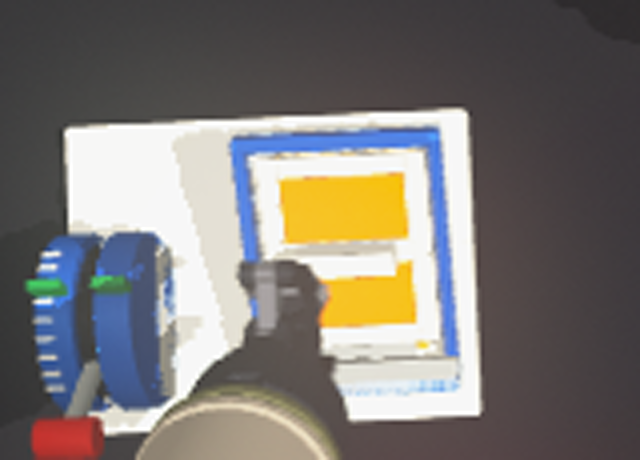

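The filter lies flat in the bed, tongue hidden under the lip; its top surface is ~8 mm above the floor with slope <0.01 rad. Next is the dimmer. I measure the marker and lever angles, and move with shut, vertical fingers to the near side of the knob.

```bash
python3 -m jog '[{"slide":[-0.025,0.03,0.02],"rot":[-0.006,0.1,0]},{"slide":[-0.05,0.06,0.03],"rot":[-0.013,0.2,0]},{"slide":[-0.075,0.09,0.03],"rot":[-0.019,0.3,0]},{"slide":[-0.1,0.12,0.03],"rot":[-0.025,0.383,0]},{"slide":[-0.117,0.1455,0.03],"rot":[-0.025,0.383,0]}]' 0; python3 -m jog '[{"slide":[0,0,0],"rot":[0,0,0]}]'
cat > lev.py <<'E'
from bed import *
import sys
def measure(p,d,n,X):
    yaw=np.deg2rad(3.7);ex=np.array([np.cos(yaw),np.sin(yaw)]);ey=np.array([-ex[1],ex[0]])
    h=np.array([.570,.0553])-.03*ex+.15*ey
    hsv=cv2.cvtColor(p,cv2.COLOR_BGR2HSV).astype(int);H,S,V=[hsv[...,i] for i in range(3)]
    ux=(X[...,:2]-h)@ex;uy=(X[...,:2]-h)@ey;uz=X[...,2]-.0595
    near=(d>0)&(abs(uy)<.06)&(abs(ux)<.12)
    g=near&(H>45)&(H<80)&(S>90)&(V>50)&(uz>0)
    r=np.hypot(ux,uz);a=np.arctan2(ux,uz)
    if g.sum(): print(n,'marker',g.sum(),'angle med',np.median(a[g&(r>.058)]).round(3),'r',np.percentile(r[g],[5,50,95]).round(3))
    k=near&((H<5)|(H>175))&(S>150)&(V>60)&(uz>.03)
    if k.sum():
        A=ux[k];B=uz[k]
        from scipy.optimize import least_squares
        f=lambda t:np.hypot(A-.11*np.sin(t[0]),B-.11*np.cos(t[0]))-.012
        s=least_squares(f,[np.median(a[k])],loss='soft_l1',f_scale=.002)
        print(n,'knob',k.sum(),'lever angle',s.x.round(3),'rms',np.sqrt(np.mean(s.fun**2)).round(4),'uy',np.median(uy[k]).round(4))
    return h
if __name__=='__main__':
    tag=sys.argv[1]
    print(ctrl.read_state()['eef_pos'])
    for n in ("scene","top"):
        p,d=eyes.snapshot(n); np.savez(f"{n}{tag}.npz",p=p,d=d)
        b=dict(scene=(270,400,190,320),top=(60,250,110,250))[n]
        cv2.imwrite(f'pics/{n}{tag}.png',cv2.resize(p[b[2]:b[3],b[0]:b[1]],None,fx=4,fy=4,interpolation=cv2.INTER_CUBIC))
        h=measure(p,d,n,cloud(n,d))
    print('hinge',h)
E
python3 lev.py 6; python3 - <<'E'
from lev import *
for n in('top','scene'):
    z=np.load(n+'0.npz');measure(z['p'],z['d'],n+'0',cloud(n,z['d']))
E
```

```text
time: 10.72
eef_pos: [0.4078, 0.1997, 0.227]
tool_rot: [-0.001, 0.684, 0.729, -0.002]
ft_force: [0.1, 0.2, -0.4]
opening: 0.0
time: 10.85
eef_pos: [0.4069, 0.2009, 0.2273]
tool_rot: [-0.001, 0.682, 0.731, -0.002]
ft_force: [0.6, 0.8, 0.2]
opening: -0.0001
[0.40685288 0.20086043 0.22730315]
scene marker 18 angle med 0.327 r [0.068 0.069 0.072]
scene knob 118 lever angle [-0.671] rms 0.0026 uy 0.0028
top marker 72 angle med 0.273 r [0.058 0.067 0.07 ]
top knob 171 lever angle [-0.682] rms 0.0022 uy -0.0016
hinge [0.53038269 0.20305137]
top0 marker 72 angle med 0.277 r [0.058 0.067 0.07 ]
top0 knob 171 lever angle [-0.683] rms 0.0023 uy -0.0012
scene0 marker 19 angle med 0.323 r [0.066 0.069 0.072]
scene0 knob 120 lever angle [-0.667] rms 0.0025 uy 0.0026
```

View pics/scene6.png

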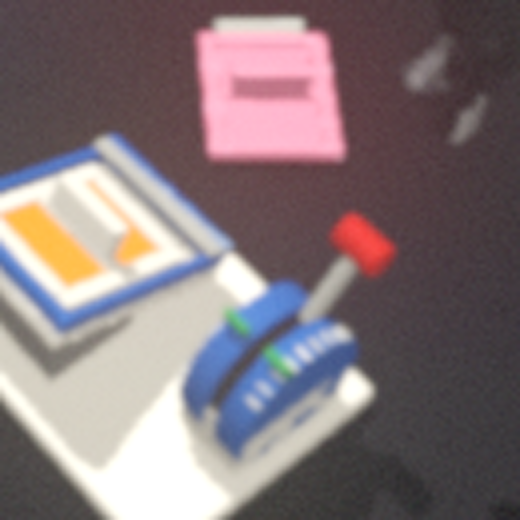

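Scene crop: knob at (363,243), green fins at (237,321) and (278,360). Marker ≈ 0.28–0.32 rad, lever ≈ -0.68. Going down behind the knob, then pushing.

```bash
python3 -m jog '[{"slide":[0,-0.001,-0.03],"rot":[0,0,0]},{"slide":[0,-0.002,-0.06],"rot":[0,0,0]},{"slide":[0,-0.002,-0.085],"rot":[0,0,0]},{"slide":[0,-0.002,-0.087],"rot":[0,0,0]},{"slide":[0.01,-0.0015,-0.087],"rot":[0,0,0]}]'; python3 -m jog '[{"slide":[0.01,0.0006,0],"rot":[0,0,0]},{"slide":[0.02,0.0013,0.001],"rot":[0,0,0]},{"slide":[0.03,0.002,0.004],"rot":[0,0,0]},{"slide":[0.04,0.0026,0.008],"rot":[0,0,0]},{"slide":[0.05,0.0032,0.011],"rot":[0,0,0]}]'; python3 -m jog '[{"slide":[0.01,0.0006,0.002],"rot":[0,0,0]},{"slide":[0.02,0.0013,0.004],"rot":[0,0,0]},{"slide":[0.03,0.002,0.006],"rot":[0,0,0]},{"slide":[0.04,0.0026,0.006],"rot":[0,0,0]},{"slide":[0.04,0.0026,0.006],"rot":[0,0,0]}]'; python3 lev.py 7
```

```text
time: 11.58
eef_pos: [0.4189, 0.1969, 0.1426]
tool_rot: [0.0, 0.684, 0.729, -0.0]
ft_force: [0.0, -0.5, -0.1]
opening: 0.0
time: 12.2
eef_pos: [0.4659, 0.2009, 0.1592]
tool_rot: [-0.002, 0.684, 0.73, -0.001]
ft_force: [-39.7, -15.3, 73.6]
opening: 0.0001
time: 12.82
eef_pos: [0.5133, 0.2045, 0.1654]
tool_rot: [0.002, 0.684, 0.729, 0.006]
ft_force: [-0.7, -0.1, -1.2]
opening: 0.0
[0.51333892 0.20453284 0.16539474]
scene marker 13 angle med 0.323 r [0.068 0.069 0.073]
scene knob 113 lever angle [0.082] rms 0.0104 uy 0.0039
top marker 37 angle med 0.283 r [0.055 0.067 0.071]
top knob 98 lever angle [0.066] rms 0.003 uy -0.0101
hinge [0.53038269 0.20305137]
```

View pics/scene7.png

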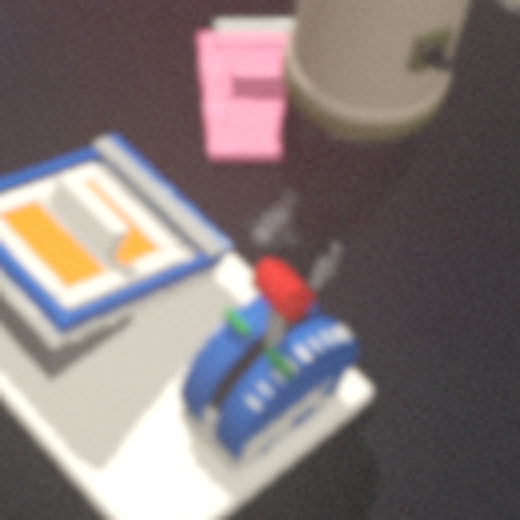

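Lever now at ~0.07. The sampled force peaked at ~85 N mid-push and is gone now, so I'll back off, lower the contact and push the rest gently.

```bash
python3 -m jog '[{"slide":[-0.008,-0.0005,0],"rot":[0,0,0]},{"slide":[-0.008,-0.0005,-0.01],"rot":[0,0,0]},{"slide":[-0.004,-0.0003,-0.012],"rot":[0,0,0]},{"slide":[0,0,-0.012],"rot":[0,0,0]},{"slide":[0.004,0.0003,-0.012],"rot":[0,0,0]}]'; python3 -m jog '[{"slide":[0.004,0.0003,0],"rot":[0,0,0]},{"slide":[0.008,0.0005,0],"rot":[0,0,0]},{"slide":[0.012,0.0008,0],"rot":[0,0,0]},{"slide":[0.012,0.0008,0],"rot":[0,0,0]}]'; python3 lev.py 8
```

```text
time: 13.55
eef_pos: [0.5126, 0.2034, 0.1469]
tool_rot: [-0.0, 0.684, 0.729, -0.0]
ft_force: [-2.1, -0.8, 0.2]
opening: 0.0001
time: 14.05
eef_pos: [0.5246, 0.2042, 0.1468]
tool_rot: [-0.0, 0.684, 0.729, -0.0]
ft_force: [-1.2, -0.6, -1.3]
opening: 0.0001
[0.52462388 0.20417917 0.14679529]
scene marker 14 angle med 0.327 r [0.065 0.069 0.072]
scene knob 68 lever angle [0.194] rms 0.0101 uy 0.0092
top marker 36 angle med 0.281 r [0.058 0.067 0.07 ]
top knob 72 lever angle [0.196] rms 0.0032 uy -0.0127
hinge [0.53038269 0.20305137]
```

```bash
python3 -m jog '[{"slide":[0.004,0.0003,0],"rot":[0,0,0]},{"slide":[0.007,0.0005,0],"rot":[0,0,0]},{"slide":[0.01,0.0007,0],"rot":[0,0,0]},{"slide":[0.01,0.0007,0],"rot":[0,0,0]},{"slide":[0.01,0.0007,0],"rot":[0,0,0]}]'; python3 lev.py 9;  python3 -m jog '[{"slide":[-0.01,-0.0007,0],"rot":[0,0,0]},{"slide":[-0.03,-0.002,0],"rot":[0,0,0]},{"slide":[-0.06,-0.004,0.02],"rot":[0,0,0]},{"slide":[-0.1,-0.006,0.06],"rot":[0,0,0]},{"slide":[-0.12,-0.006,0.1],"rot":[0,0,0]}]'; python3 lev.py 10
```

```text
time: 14.78
eef_pos: [0.5345, 0.205, 0.1471]
tool_rot: [0.0, 0.684, 0.729, -0.0]
ft_force: [-1.8, -0.9, -1.1]
opening: 0.0001
[0.53449775 0.20495218 0.1471234 ]
scene marker 5 angle med 0.327 r [0.064 0.07  0.071]
scene knob 73 lever angle [0.303] rms 0.0078 uy 0.0082
top marker 36 angle med 0.278 r [0.059 0.068 0.071]
top knob 73 lever angle [0.273] rms 0.0031 uy -0.0125
hinge [0.53038269 0.20305137]
time: 15.5
eef_pos: [0.4124, 0.1988, 0.2485]
tool_rot: [0.0, 0.684, 0.73, 0.0]
ft_force: [0.5, -0.3, 0.8]
opening: -0.0001
[0.41240297 0.19881836 0.24849439]
scene marker 8 angle med 0.326 r [0.067 0.069 0.071]
scene knob 88 lever angle [0.291] rms 0.0026 uy 0.0061
top marker 60 angle med 0.267 r [0.059 0.067 0.07 ]
top knob 175 lever angle [0.276] rms 0.0022 uy -0.0011
hinge [0.53038269 0.20305137]
```

View pics/scene10.png

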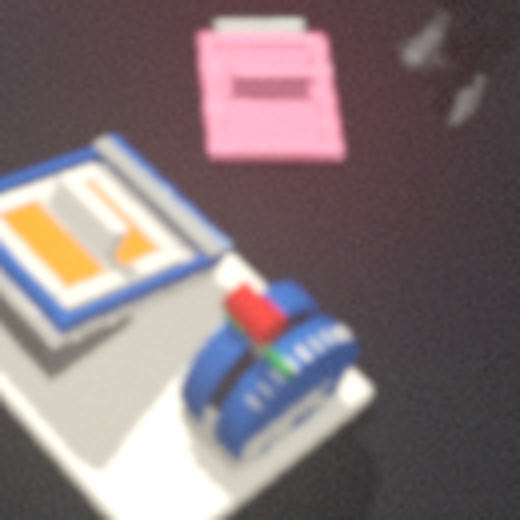

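View pics/top10.png

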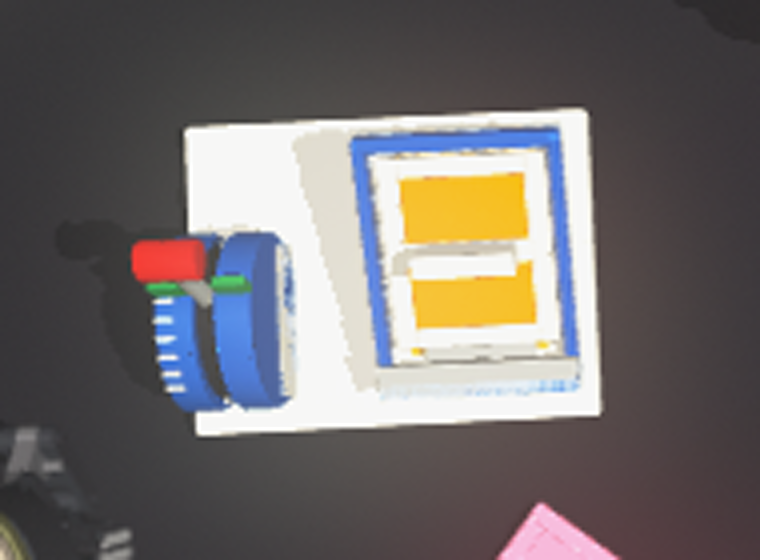

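```bash
python3 - <<'E'
from bed import *
R,t=bedT(.570,.0553,3.7)
for n in ("scene","top"):
    z=np.load(n+'10.npz');d=z['d'];X=cloud(n,d);b=((X-t)@R)[d>0];v=z['p'].max(2)[d>0]
    k=(abs(b[:,1])<.045)&(b[:,0]>-.03)&(b[:,0]<.05)&(b[:,2]>.033)&(b[:,2]<.045)
    c=b[k];print(n,'rib top',len(c),c.mean(0).round(4),np.percentile(c[:,0],[3,97]).round(4),np.percentile(c[:,1],[3,97]).round(4))
    k=(abs(b[:,1])<.046)&(b[:,0]>-.045)&(b[:,0]<.066)&(b[:,2]>-.01)&(b[:,2]<.022)&(v>120)&(abs(b[:,0]-.009)>.02)
    c=b[k];print('plane',np.linalg.lstsq(np.c_[c[:,:2],np.ones(len(c))],c[:,2],rcond=None)[0].round(4))
s=ctrl.read_state();print(s['ft_force'],s['time'])
E
```

```text
scene rib top 97 [0.0104 0.0022 0.0376] [0.0023 0.0171] [-0.0259  0.0303]
plane [-0.0001  0.0006  0.0087]
top rib top 156 [ 0.0086 -0.0009  0.0378] [0.0016 0.0152] [-0.0291  0.0277]
plane [0.0072 0.0031 0.0076]
[-0.11773765  0.18722024  0.51488179] 15.6
```

The rib centre is at bed x ≈ 9 mm, which puts the tongue edge at ≈ -69 mm, and its top is 38 mm above the floor. The filter is seated and the lever is in line. Handing in.

```bash
python3 -c "
from cell import ctrl
print(ctrl.close_job())"
```

```text
the job is handed in; nothing more can be done
None
```

I fitted the amber filter in the bed and brought the dimmer lever up to the green marker. I handed the job in at about 15.6 s with the arm clear of everything; no verdict was reported.

**Filter:** I hooked the tongue under the lip at about 10° off the floor, swung the frame flat and released it. In the last check the tongue edge was at about -69 mm in the bed frame (limit -63). The frame tilt was under 0.01 rad, and the rib top was 38 mm above the floor, as it should be.

**Lever:** I pushed it with shut fingers and let go. It stands at 0.276 rad (top camera) and 0.291 rad (scene camera).

**Marker:** The top camera puts it at 0.27–0.28 rad and the scene camera at about 0.326. I trusted the top one, since the scene camera sees only a few pixels of one face of the fins. Even the largest disagreement is about 0.05 rad, inside the 0.08 limit.

**What did not go smoothly:**
- **Wrist force:** during the first lever push it read about 85 N. That is under the 120 N limit, but it was sampled only at the end of the move. I then lowered the contact and finished with light force.
- **Joint 2:** earlier, while I tilted the filter, joint 2 read -0.2527 against its -0.25 limit, which is about the size of the sensor noise.

I never went near the blue filter, the bottle or the jar, but I did not measure them again at the end.

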